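# Tip the toppled robot car back onto its wheels and switch it on

## Robot

A 6-joint arm with a two-finger parallel gripper is mounted at the origin on the work surface. World frame = base frame: x ahead of the robot, y to its left, z up, the work surface at z = 0. Lengths are in m, angles in rad, forces in N, time in s.
With the tool pointing down it reaches from about 0.25 to 0.725 m from the base axis. Payload 4 kg.
Tool frame: the origin (TCP) lies midway between the tips of the shut fingers; the grasp point (between the pads) lies 19 mm behind it; z points along the fingers, x is the direction in which the jaws open and shut, and the axes are right-handed (so a half turn about z gives the same grasp; the last joint's range is limited). The gripper opens to 85 mm and grips with 20 to 120 N. Pads are 22 mm wide; open, the fingers measure 114 mm over their backs; the gripper's body (76 mm by 85 mm) begins 54 mm behind the grasp point. The pads swing forward as they close: fully open they stand 13 mm farther back than shut.
Start: joints at [1.271, 0.241, 0.005, 1.335, 0, 1.571], TCP at [0.148, 0.478, 0.231] pointing down, gripper open.
Joint ranges: [-2.72, 2.72], [-1.05, 1.87], [-1.09, 1.28], [-1.99, 2.15], [-1.42, 1.44], [-3.14, 3.14]. Speed limits (rad/s): [2.79, 2.79, 3.14, 3.14, 3.14, 3.14].

## Interface

Orientations are given as a unit quaternion [x, y, z, w].
In Python, from workcell import bot, vision, ticket gives the robot as it stands.
- The arm moves only by the tool play_rows, never from a script. Its argument "deltas" is one flat list of numbers, 5 for each row, row after row: the opening, from 0 (shut) to 1 (fully open), then the shift along the tool's x, y, z in units of 60 mm (1.0 is 60 mm), then the turn about the tool's z in degrees. A call has 1 to 12 rows; each row shifts and turns the pose as measured when the row begins, along the tool's axes as they then stand; what a row does not reach is not made up. A row lasts 1/8 s, in which the tool goes at most 62.5 mm and 10.7 degrees, less where a joint would pass 70% of its speed; a pose out of reach is approached as far as the arm can. A call is refused whole if a number of a shift passes 1 or a number of a turn 10.7, either way. A call with a gripper value outside its range is refused whole. The fingers move at their own pace and stop on an object; the grip force is fixed at half the most. Time passes only in rows, so rows that do not move let the fingers close. It gives the time, the measured TCP pose, the force and the opening at its end, in the units of the state.
- bot.get_obs(): the state, without advancing time (a new reading comes with each control period).
- vision.camera(name): name is "scene" or "top" or "wrist"; returns a dict with "color" (384x512x3 uint8, blue, green, red), "intrinsics" (3x3 intrinsics, pixels), "rvec" (rotation vector, rad) and "tvec" (3), from world to camera coordinates, as OpenCV has them. Camera axes: x right, y down, z forward; pixel columns grow to the right and rows downward; lengths in m; the calibration is good to about 2 mm. A picture is of the moment at which its call begins. There is no depth.
- ticket.job_done(): hands the job in, once; it reports no verdict.
The state is a dict: "clock": time; "joint_pos": joint angles; "joint_vel": joint speeds; "tau": joint torques, N m; "eef_pos": TCP position; "tool_rot": TCP orientation; "ft_force": force on the tool from outside, world axes, zero at the start; "ft_torque": the same for the moment, N m; "grip_width": finger opening in m.
Only numpy, scipy, OpenCV 4.12 (cv2) and the standard library are available. Lean on these libraries where they do the work, as an engineer would, in place of code of your own. Each camera call takes 0.05 s, during which the arm holds its last target. There are 200 camera calls.

## Task

The little four-wheeled robot car has toppled onto its right side on the test-track sheet. Push it over with your fingertips so that it stands on all four wheels on the sheet again; do not lift it or roll it over its roof. Once it stands still, press the power button on its upper deck all the way in and let it come back out; leave the button alone until then, and leave the other things on the table where they are.

Things in the scene. Friction and masses are not known exactly. Their poses are not given: they have to be found in the camera images.
- car: Classroom robot car, two grey decks, four black wheels, sensor with two round eyes in front. Origin: on the ground plane under its middle when it stands; x front, y left, z up through its decks. 0.42 to 0.7 kg, centre of mass at z about 42 mm. Starts lying on the outer faces of its right wheels: y axis up, origin 60 mm above the table, underside (-z) and upper deck (+z) facing sideways.
- deck_left_edge (a point): Middle of the left edge of the upper deck's top face: a bare flat plate, 160 x 110 mm (x, y), 3 mm thick, top face 82 mm above the ground plane. This point is at x 0, y 55 mm; it starts 115 mm above the table. Pushed level here towards the underside (-z), the car pivots about its right tyres without sliding, topples by itself past about 35 degrees and lands 60 mm on.
- power_top (a point): Centre of the top of the power button: round white cap 22 mm across in a round black housing 38 mm across, 12 mm high. On the upper deck at x -46, y -10 mm, 104 mm above the ground plane (22 mm above the deck); moves with the cap. Also on the deck: the front sensor (x 74 to 90 mm, up to z 104 mm) and a white breadboard 46 x 34 x 9 mm at x 28, y -28 mm.
- power (a joint): Travel of the power button: 0 = out, 0.006 m = fully in; springs back out. It takes 1.5 N to start moving and 5 N fully in; it counts as pressed from 4.5 mm.
- tyre_front_left (a point): The outer bottom edge of the front left tyre, where it stands on the ground when the car stands (on the table plane then). Tyres: 65 mm in diameter, 24 mm wide, axles at x +-55 mm, 120 mm over their outer faces; locked by their motors, they do not roll.
- tyre_front_right (a point): The outer bottom edge of the front right tyre, where it stands on the ground when the car stands (on the table plane then). Tyres: 65 mm in diameter, 24 mm wide, axles at x +-55 mm, 120 mm over their outer faces; locked by their motors, they do not roll.
- tyre_rear_left (a point): The outer bottom edge of the rear left tyre, where it stands on the ground when the car stands (on the table plane then). Tyres: 65 mm in diameter, 24 mm wide, axles at x +-55 mm, 120 mm over their outer faces; locked by their motors, they do not roll.
- tyre_rear_right (a point): The outer bottom edge of the rear right tyre, where it stands on the ground when the car stands (on the table plane then). Tyres: 65 mm in diameter, 24 mm wide, axles at x +-55 mm, 120 mm over their outer faces; locked by their motors, they do not roll.
- sheet: Test-track sheet of white paper with a black printed loop, flat on the table, paper-thin, 420 x 594 mm (x, y). Origin at its centre.
- spare_wheel: Loose spare wheel like those of the car, lying flat: 65 mm in diameter, 24 mm high. Origin at the centre of its underside. To be left alone.
- gear_motor: Loose small motor with yellow gearbox and steel can, about 66 x 22 x 19 mm, lying along its x. Origin near its middle, on the table. To be left alone.
- screwdriver: Screwdriver 150 mm long lying on the table along its x axis, about 30 mm high. To be left alone.
- carton: White kit carton 220 x 150 x 70 mm (x, y, z), closed. Origin at the centre of its underside. To be left alone.
- parts_tray: Orange compartment tray of small parts, fixed, 320 x 220 x 38 mm (x, y, z). Origin at the centre of its underside.
There are look-alikes about, which are no part of the job. Of the things that look like the car, the smallest one is meant.

How it is judged:
On the way, in this order (a step that is already met when the one before it is completed fails the run):
1. the car stands on its four wheels, at rest, on the sheet (angle between car's own z axis and vertical below 0.08 rad and height (world z) of each of tyre_front_left, tyre_front_right, tyre_rear_left, tyre_rear_right below 0.008 m and linear speed of car below 0.02 m/s and angular speed of car below 0.1 rad/s and x of car in the frame of sheet between -0.21 and 0.21 m and y of car in the frame of sheet between -0.297 and 0.297 m), for 0.3 s.
2. the power button is pressed in (value of joint power above 0.0045 m and angle between car's own z axis and vertical below 0.1 rad), for 0.05 s.
At the end, for the whole second after the job is handed in: Car upright within 0.08 rad, at rest, all four tyres within 8 mm of the table, its middle over the sheet; button pressed in at least 4.5 mm after the car stood, now out again within 1 mm; spare wheel, gear motor, screwdriver and carton within 15 mm of their starts (all of step 1 and value of joint power below 0.001 m and distance of each of spare_wheel, gear_motor, screwdriver, carton from where it was at the start of the episode below 0.015 m); the robot touches nothing.
It fails at once if the car is lifted, carried or rolled onto its roof (none of the four tyre bottom edges within 15 mm of the table) (height (world z) of each of tyre_front_left, tyre_front_right, tyre_rear_left, tyre_rear_right above 0.015 m).
It fails at once if the arm or the gripper's body, not the fingers, pushes the car with more than 3 N (contact force between the arm and car above 3 N).
It fails at once if the power button is pressed before the car stands (value of joint power above 0.003 m and angle between car's own z axis and vertical above 0.3 rad).
It fails at once if a bystander (spare wheel, gear motor, screwdriver, carton) is moved by more than 15 mm (distance of any of spare_wheel, gear_motor, screwdriver, carton from where it was at the start of the episode above 0.015 m).
It also fails if it takes over 48 s, if anything falls off the work surface, if the arm or the gripper's body presses on something with over 40 N, if the wrist force passes 120 N, or if a joint passes its speed limit or range.

## Working session

There is one attempt and no reset: what is moved stays moved. The work goes in short steps, Python scripts to look and compute and a tool call to move; the robot and the scene stay as the last step left them, time stands still between calls to the robot, and variables do not carry over. Pictures are saved under pics/ and viewed, about 8 in all and at most 12, crops included, and the job is handed in when it is done.

Besides the shell and the picture viewer there is one more tool, called after "Emit:" by a JSON object that holds its "op" and its "data". play_rows: Moves the arm, as the interface text tells. Its arguments: {"type":"object","properties":{"deltas":{"type":"array"}},"required":["deltas"]}

```bash
mkdir -p pics; cat > h.py <<'E'
import numpy as np,cv2
from workcell import bot,vision,ticket
def snap(name,f=None):
    c=vision.camera(name); 
    cv2.imwrite(f or f'pics/{name}.png',c['color']); np.savez(f'{name}.npz',K=c['intrinsics'],r=c['rvec'],t=c['tvec']); return c['color']
def ray(name,u,v,z):
    d=np.load(name+'.npz');R,_=cv2.Rodrigues(d['r'].reshape(3,1));t=d['t'].reshape(3)
    o=-R.T@t; w=R.T@np.linalg.inv(d['K'])@np.array([u,v,1.]); return o+w*(z-o[2])/w[2]
def proj(name,P):
    d=np.load(name+'.npz');return cv2.projectPoints(np.array(P,float).reshape(-1,3),d['r'],d['t'],d['K'],None)[0].reshape(-1,2)
E
python3 - <<'E'
from h import *
a=snap('scene');b=snap('top')
o=bot.get_obs();print(o['eef_pos'],o['tool_rot'],o['clock'],o['ft_force'])
cv2.imwrite('pics/s0.png',cv2.resize(a,(800,600)));cv2.imwrite('pics/t0.png',cv2.resize(b,(800,600)))
E
```

```text
[0.1474876  0.47716637 0.23049408] [ 8.04749869e-01  5.93613314e-01 -7.46319275e-04  5.70720027e-04] 0.1 [-0.24834665  0.29979432  0.70104189]
```

View pics/s0.png

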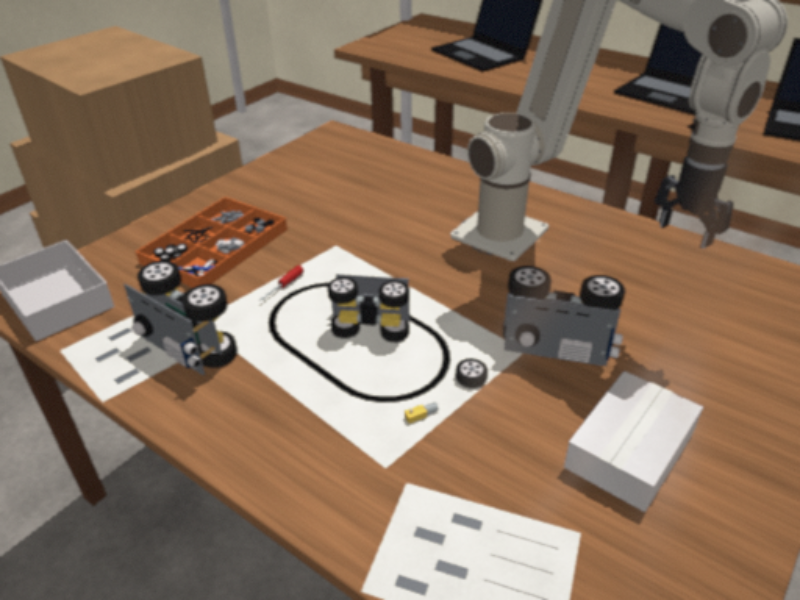

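View pics/t0.png

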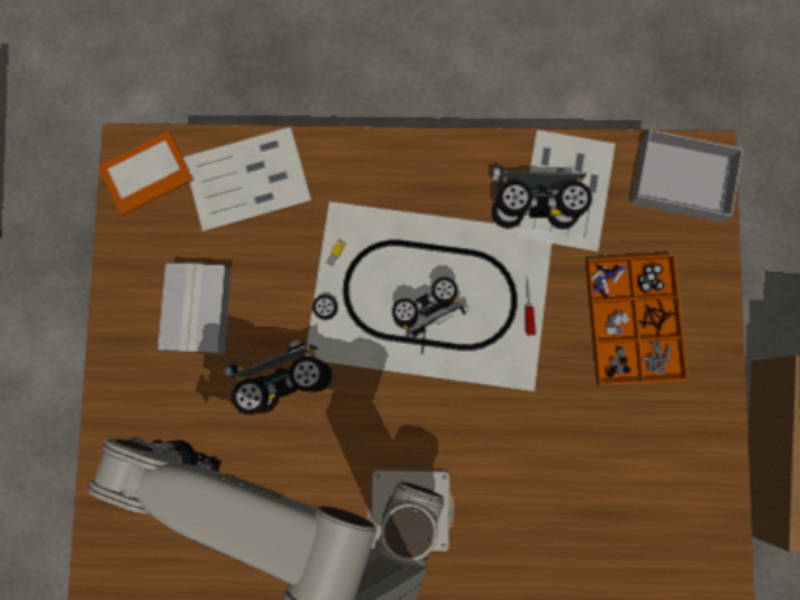

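Three car-like objects appear (scene pixel / top pixel): left (185,315)/(542,195), middle on the sheet (370,305)/(428,303), and right (560,320)/(280,378). The middle one is the smallest and lies on the track sheet, so I choose it. One close crop next to check.

```bash
python3 - <<'E'
from h import *
b=cv2.imread('pics/top.png')[160:232,236:316]
a=cv2.imread('pics/scene.png')[165:225,200:272]
cv2.imwrite('pics/c1.png',np.hstack([cv2.resize(b,(400,360),interpolation=cv2.INTER_CUBIC),cv2.resize(a,(400,360),interpolation=cv2.INTER_CUBIC)]))
E
```

```text
(no output)
```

View pics/c1.png

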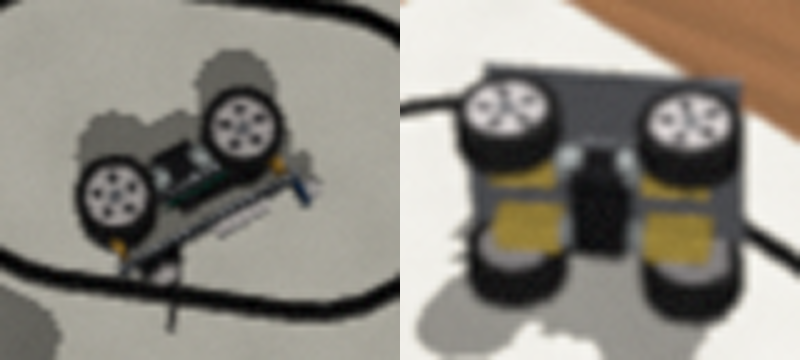

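The crop confirms it: left wheels up at top-crop (116,194) and (242,126), deck edge from (125,265) to (295,178), blue sensor at the right end, so that is the front. The button sits at the left end on the base side.

```bash
python3 - <<'E'
from h import *
from scipy.spatial.transform import Rotation as Ro
f=lambda u,v:(236+u/5,160+v/5)
r=ray('top',*f(116,194),.12);fr=ray('top',*f(242,126),.12)
print(r,fr,np.linalg.norm(fr-r),'want .11')
x=(fr-r)/np.linalg.norm(fr-r); z=np.cross(x,[0,0,1]); m=(r+fr)/2   # z = x cross y
print('x',x,'z',z,'yaw z',np.degrees(np.arctan2(z[1],z[0])))
O=m-z*.0325; O[2]=.06
e=O+z*.082; e[2]=.115
print('edge',e,'proj',proj('top',[e,e+x*.08,e-x*.08])*1,'seen',f(125,265),f(295,178))
print('scene proj wheels',proj('scene',[r,fr])*800/512)
o=bot.get_obs();T=Ro.from_quat(o['tool_rot']).as_matrix();print(T.round(3))
print('start pt', e+z*.05, 'delta tool', T.T@(e+z*.05-o['eef_pos']))
for n,p in dict(bigcar=(280,378),wheel=(325,306),motor=(337,251),scr=(530,310),bigtop1=(230,370),bigtop2=(330,370)).items(): print(n,ray('top',p[0]*.64,p[1]*.64,.15 if 'big' in n else .02))
np.savez('car.npz',x=x,z=z,O=O,e=e)
E
```

```text
[0.48717232 0.01834125 0.12      ] [ 0.54095226 -0.07662655  0.12      ] 0.10913828626101318 want .11
x [ 0.49276877 -0.8701603   0.        ] z [-0.8701603  -0.49276877  0.        ] yaw z -150.47727231657376
edge [ 0.47098935 -0.0535347   0.115     ] proj [[278.04632268 203.50539153]
 [296.47302022 193.5279957 ]
 [259.53793749 213.52701829]] seen (261.0, 213.0) (295.0, 195.6)
scene proj wheels [[392.26607845 290.00091532]
 [340.85828813 286.55510727]]
[[ 0.295  0.955 -0.001]
 [ 0.955 -0.295 -0.002]
 [-0.002  0.    -1.   ]]
start pt [ 0.42748134 -0.07817314  0.115     ] delta tool [-0.44769842  0.4314699   0.11634944]
bigcar [0.31813728 0.31052234 0.15      ]
wheel [0.50723541 0.22609244 0.02      ]
motor [0.6516392  0.19961681 0.02      ]
scr [ 0.50593383 -0.30010996  0.02      ]
bigtop1 [0.33481116 0.43011837 0.15      ]
bigtop2 [0.33915552 0.19267556 0.15      ]
```

Emit:
{"op": "play_rows", "data": {"deltas": [0, -0.62, 0.6, 0, 0, 0, -0.62, 0.6, 0, 0, 0, -0.62, 0.6, 0, 0, 0, -0.62, 0.6, 0, 0, 0, -0.62, 0.6, 0, 0, 0, -0.62, 0.6, 0, 0, 0, -0.62, 0.6, 0, 0, 0, -0.62, 0.6, 0, 0, 0, -0.62, 0.6, 0, 0, 0, -0.62, 0.6, 0, 0, 0, -0.62, 0.6, 0, 0, 0, -0.62, 0.6, 0, 0]}}

```text
clock: 1.6
eef_pos: [0.435, -0.0914, 0.2285]
tool_rot: [0.802, 0.597, -0.002, 0.001]
ft_force: [0.4, 1.0, 0.4]
grip_width: -0.0001
```

Emit:
{"op": "play_rows", "data": {"deltas": [0, 0, 0, 0, 8.7, 0, 0, 0, 0, 8.7, 0, 0, 0, 0, 8.7, 0, 0, 0, 0, 8.7, 0, 0, 0, 0, 8.7, 0, 0, 0, 0, 0]}}

```text
clock: 2.35
eef_pos: [0.4342, -0.0958, 0.2249]
tool_rot: [0.97, 0.242, -0.005, 0.0]
ft_force: [-0.4, 0.1, 0.2]
grip_width: -0.0
```

```bash
cat >> h.py <<'E'
from scipy.spatial.transform import Rotation as Ro
def to(P):
    o=bot.get_obs();T=Ro.from_quat(o['tool_rot']).as_matrix();print('t',o['clock'],'pos',o['eef_pos'].round(4),'F',np.round(o['ft_force'],2),'grip',o['grip_width'],'\n',T.round(3));print('rows units to target',(T.T@(np.array(P)-o['eef_pos'])/.06).round(3))
E
python3 - <<'E'
from h import *
c=np.load('car.npz'); P=c['e']+c['z']*.045; P[2]=.105; to(P)
E
```

```text
t 2.35 pos [ 0.4342 -0.0958  0.2249] F [-0.45  0.08  0.18] grip -1.3590026800406389e-05 
 [[ 0.883  0.469 -0.009]
 [ 0.469 -0.883 -0.003]
 [-0.009 -0.001 -1.   ]]
rows units to target [ 0.14  -0.31   1.998]
```

Emit:
{"op": "play_rows", "data": {"deltas": [0, 0.1, -0.31, 0, 1.5, 0, 0, 0, 0.7, 0, 0, 0, 0, 0.7, 0, 0, 0, 0, 0.5, 0, 0, 0, 0, 0, 0]}}

```text
clock: 2.98
eef_pos: [0.43, -0.0762, 0.1082]
tool_rot: [0.972, 0.235, -0.004, 0.001]
ft_force: [0.1, -0.5, 0.9]
grip_width: 0.0001
```

```bash
python3 - <<'E'
from h import *
c=np.load('car.npz'); P=c['e']+c['z']*.045; P[2]=.105; to(P)
a=snap('scene')[140:240,180:300]; b=snap('wrist')
cv2.imwrite('pics/c2.png',np.hstack([cv2.resize(a,(480,400),interpolation=cv2.INTER_CUBIC),cv2.resize(b,(320,240)).repeat(1,0)[:240] if 0 else cv2.copyMakeBorder(cv2.resize(b,(320,240)),0,160,0,0,cv2.BORDER_CONSTANT)]))
E
```

```text
t 2.975 pos [ 0.43   -0.0762  0.1082] F [ 0.07 -0.55  0.88] grip 8.651850901189664e-05 
 [[ 0.889  0.457 -0.008]
 [ 0.457 -0.889 -0.003]
 [-0.008 -0.001 -1.   ]]
rows units to target [0.032 0.007 0.053]
```

View pics/c2.png

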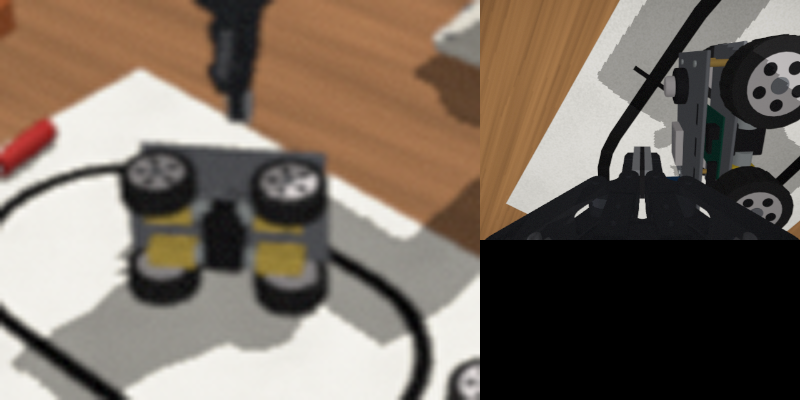

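Emit:
{"op": "play_rows", "data": {"deltas": [0, 0.15, 0, 0.06, 0, 0, 0.15, 0, 0, 0, 0, 0.15, 0, 0, 0, 0, 0.15, 0, 0, 0, 0, 0.15, 0, 0, 0, 0, 0.15, 0, 0, 0]}}

```text
clock: 3.82
eef_pos: [0.4782, -0.0555, 0.1147]
tool_rot: [0.972, 0.234, -0.007, 0.007]
ft_force: [-21.4, -7.0, 36.1]
grip_width: -0.0001
```

```bash
python3 - <<'E'
from h import *
a=snap('scene')[140:240,180:300]; b=snap('wrist'); t=snap('top')[160:232,236:316]
cv2.imwrite('pics/c3.png',np.hstack([cv2.resize(a,(400,333),interpolation=cv2.INTER_CUBIC),cv2.resize(b,(400,333))]))
c=np.load('car.npz');p=bot.get_obs()['eef_pos'];print((p-c['e'])@c['z'],(p-c['e'])@c['x'],bot.get_obs()['ft_force'])
E
```

```text
-0.0061070805647001816 0.0052913810339650265 [-18.75728022  -6.45498938  30.78573132]
```

View pics/c3.png

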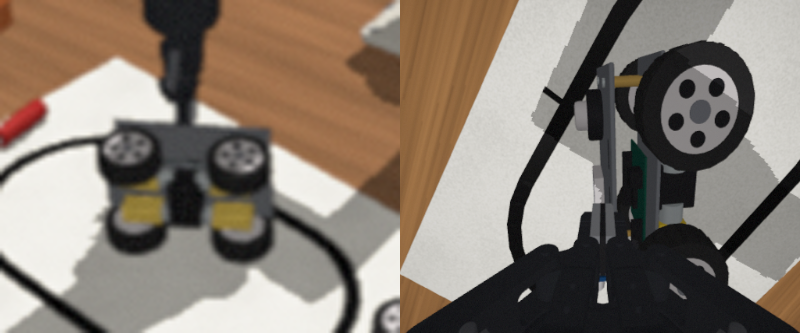

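The car hasn't moved. The fingertips rode up onto the deck edge at 115 mm. I'll lift, back off and push from lower down.

Emit:
{"op": "play_rows", "data": {"deltas": [0, 0, 0, -0.3, 0, 0, -0.3, 0, -0.1, 0, 0, -0.4, 0, 0, 0, 0, -0.1, 0, 0, 0, 0, 0, 0, 0, 0]}}

```text
clock: 4.6
eef_pos: [0.434, -0.0773, 0.1407]
tool_rot: [0.972, 0.235, -0.006, 0.007]
ft_force: [0.0, 0.1, -0.3]
grip_width: -0.0004
```

```bash
python3 - <<'E'
from h import *
c=np.load('car.npz'); P=c['e']+c['z']*.04; P[2]=.096; to(P)
E
```

```text
t 4.6 pos [ 0.434  -0.0773  0.1407] F [ 0.03  0.08 -0.32] grip -0.00038290236760979364 
 [[ 0.89   0.456 -0.008]
 [ 0.456 -0.89  -0.017]
 [-0.015  0.011 -1.   ]]
rows units to target [ 0.074 -0.052  0.743]
```

Emit:
{"op": "play_rows", "data": {"deltas": [0, 0, -0.05, 0.4, 0, 0, 0, 0, 0.36, 0, 0, 0, 0, 0, 0, 0, 0.12, 0, 0, 0, 0, 0.12, 0, 0, 0, 0, 0.12, 0, 0, 0, 0, 0.12, 0, 0, 0, 0, 0.1, 0, 0, 0]}}

```text
clock: 5.6
eef_pos: [0.4684, -0.0586, 0.0957]
tool_rot: [0.972, 0.235, -0.004, 0.009]
ft_force: [-3.2, -2.3, 3.6]
grip_width: -0.0001
```

Emit:
{"op": "play_rows", "data": {"deltas": [0, 0.12, 0, -0.02, 0, 0, 0.12, 0, -0.03, 0, 0, 0.12, 0, -0.03, 0, 0, 0.12, 0, -0.03, 0]}}

```text
clock: 6.1
eef_pos: [0.4957, -0.0445, 0.1028]
tool_rot: [0.972, 0.235, -0.004, 0.009]
ft_force: [-1.7, -1.0, 3.0]
grip_width: 0.0002
```

```bash
python3 - <<'E'
from h import *
a=snap('scene')[140:240,180:300]; b=snap('wrist')
cv2.imwrite('pics/c4.png',np.hstack([cv2.resize(a,(400,333),interpolation=cv2.INTER_CUBIC),cv2.resize(b,(400,333))]))
c=np.load('car.npz');p=bot.get_obs()['eef_pos'];print((p-c['e'])@c['z'],(p-c['e'])@c['x'],bot.get_obs()['ft_force'])
E
```

```text
-0.026736215788730852 0.00451785781512599 [-1.01107682 -1.24912793  0.77517356]
```

View pics/c4.png

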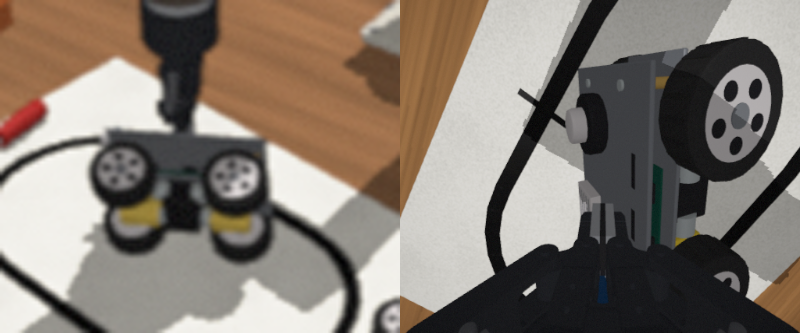

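The car is tilting about its right tyres and the tips are on the bare deck. I'll carry on, rising a little.

Emit:
{"op": "play_rows", "data": {"deltas": [0, 0.12, 0, -0.04, 0, 0, 0.12, 0, -0.04, 0, 0, 0.12, 0, -0.04, 0, 0, 0.12, 0, -0.03, 0, 0, 0.12, 0, -0.03, 0]}}

```text
clock: 6.82
eef_pos: [0.531, -0.026, 0.1133]
tool_rot: [0.972, 0.235, -0.003, 0.008]
ft_force: [0.1, -0.0, 0.5]
grip_width: 0.0
```

Emit:
{"op": "play_rows", "data": {"deltas": [0, 0.12, 0, -0.03, 0, 0, 0.12, 0, -0.03, 0, 0, 0, 0, 0, 0, 0, 0, 0, -0.5, 0, 0, 0, 0, -0.7, 0, 0, 0, 0, -0.7, 0, 0, -0.9, 0, 0, 0, 0, 0, 0, 0, 0, 0, 0, 0, 0, 0]}}

```text
clock: 7.95
eef_pos: [0.495, -0.0422, 0.2337]
tool_rot: [0.972, 0.235, -0.005, 0.008]
ft_force: [1.1, 0.0, 0.2]
grip_width: 0.0001
```

```bash
python3 - <<'E'
from h import *
a=snap('scene')[120:240,180:320]; b=snap('wrist');t=snap('top')[130:230,226:346]
cv2.imwrite('pics/c5.png',np.hstack([cv2.resize(a,(392,336),interpolation=cv2.INTER_CUBIC),cv2.resize(t,(403,336),interpolation=cv2.INTER_CUBIC)]))
cv2.imwrite('pics/w5.png',b)
c=np.load('car.npz');O=c['O']-c['z']*.06;O[2]=0;np.save('O2.npy',O)
print(O);P=O-.046*c['x']+.010*np.array([c['z'][0],c['z'][1],0])  # new y_left = -z_old
P[2]=.104;print('power',P,proj('wrist',[P]),proj('top',[P]),proj('scene',[P]));to(P)
E
```

```text
[0.59455211 0.01643846 0.        ]
power [0.56318315 0.05153815 0.104     ] [[380.51880031 120.21608435]] [[251.02046074 179.53520951]] [[244.94677397 205.28032983]]
t 8.1 pos [ 0.4951 -0.0419  0.2331] F [ 0.14  0.59 -0.94] grip 0.0002847530429024916 
 [[ 0.889  0.458 -0.008]
 [ 0.458 -0.889 -0.017]
 [-0.015  0.012 -1.   ]]
rows units to target [ 1.754 -0.889  2.115]
```

View pics/c5.png

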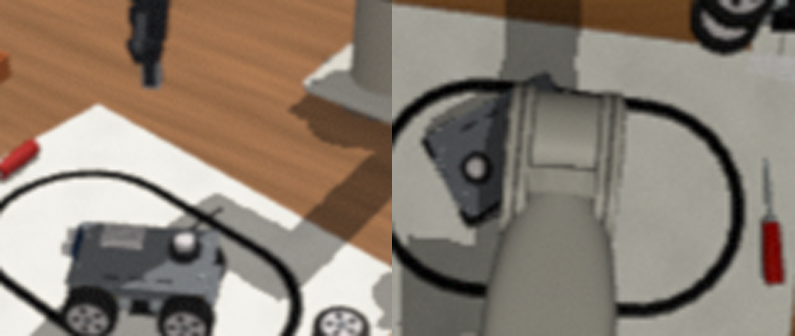

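View pics/w5.png

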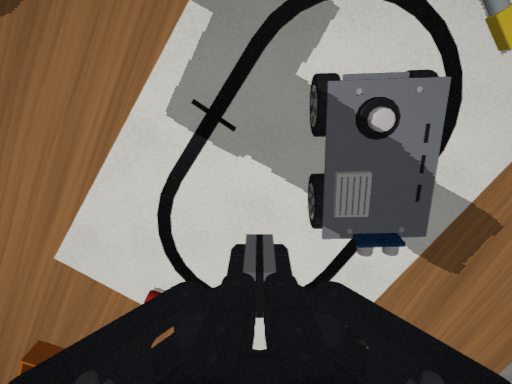

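The car stands on its wheels. The button is at wrist pixel (382,119) against a predicted (380,120), and at top pixel (251,180) against a predicted (251,179.5). Next I move above it.

Emit:
{"op": "play_rows", "data": {"deltas": [0, 0.6, -0.3, 0, 0, 0, 0.6, -0.3, 0, 0, 0, 0.55, -0.29, 0, 0, 0, 0, 0, 0.6, 0, 0, 0, 0, 0.6, 0, 0, 0, 0, 0.5, 0, 0, 0, 0, 0, 0]}}

```text
clock: 8.98
eef_pos: [0.5703, 0.0583, 0.1229]
tool_rot: [0.971, 0.237, -0.006, 0.008]
ft_force: [0.9, 0.2, 0.1]
grip_width: -0.0002
```

```bash
python3 - <<'E'
from h import *
to([.5632,.0515,.104])
E
```

```text
t 8.975 pos [0.5703 0.0583 0.1229] F [0.94 0.25 0.14] grip -0.000166250244737097 
 [[ 0.887  0.461 -0.007]
 [ 0.461 -0.887 -0.018]
 [-0.015  0.012 -1.   ]]
rows units to target [-0.153  0.042  0.318]
```

Emit:
{"op": "play_rows", "data": {"deltas": [0, -0.15, 0.04, 0.1, 0, 0, 0, 0, 0.1, 0, 0, 0, 0, 0, 0]}}

```text
clock: 9.35
eef_pos: [0.5653, 0.0517, 0.1132]
tool_rot: [0.971, 0.237, -0.003, 0.008]
ft_force: [-0.0, -0.4, 0.9]
grip_width: -0.0002
```

```bash
python3 - <<'E'
from h import *
to([.5632,.0515,.104])
E
```

```text
t 9.35 pos [0.5653 0.0517 0.1132] F [-0.01 -0.42  0.89] grip -0.00018324662704556567 
 [[ 0.887  0.461 -0.003]
 [ 0.461 -0.887 -0.017]
 [-0.01   0.014 -1.   ]]
rows units to target [-0.032 -0.015  0.154]
```

Emit:
{"op": "play_rows", "data": {"deltas": [0, -0.03, 0, 0.08, 0, 0, 0, 0, 0.08, 0, 0, 0, 0, 0.06, 0]}}

```text
clock: 9.72
eef_pos: [0.565, 0.0507, 0.1015]
tool_rot: [0.971, 0.237, -0.001, 0.008]
ft_force: [-0.6, -0.2, 3.4]
grip_width: -0.0001
```

Emit:
{"op": "play_rows", "data": {"deltas": [0, 0, 0, 0.06, 0, 0, 0, 0, 0.06, 0]}}

```text
clock: 9.98
eef_pos: [0.5652, 0.0508, 0.0975]
tool_rot: [0.971, 0.237, -0.0, 0.008]
ft_force: [-10.0, -0.9, 31.5]
grip_width: 0.0001
```

The force rose to 31 N at z 97.5 mm, so the button is bottomed. I'll hold briefly and retreat straight up.

Emit:
{"op": "play_rows", "data": {"deltas": [0, 0, 0, -0.02, 0, 0, 0, 0, -0.3, 0, 0, 0, 0, -0.8, 0, 0, 0, 0, -0.8, 0, 0, -0.9, 0, -0.3, 0, 0, -0.9, 0, 0, 0, 0, -0.9, 0, 0, 0, 0, 0, 0, 0, 0, 0, 0, 0, 0, 0]}}

```text
clock: 11.1
eef_pos: [0.4189, -0.0236, 0.2346]
tool_rot: [0.971, 0.238, 0.001, 0.01]
ft_force: [0.9, -0.1, -0.1]
grip_width: 0.0004
```

```bash
python3 - <<'E'
from h import *
a=snap('scene'); b=snap('wrist')
cv2.imwrite('pics/c6.png',np.hstack([cv2.resize(a[110:290,150:340],(400,379),interpolation=cv2.INTER_CUBIC),cv2.resize(b,(400,379))]))
c=np.load('car.npz');O=np.load('O2.npy');l=-c['z'];x=c['x']
P=[O-.046*x-.01*l+[0,0,.104]]+[O+s*.08*x+q*.055*l+[0,0,.082] for s in(1,-1) for q in(1,-1)]
print((proj('scene',P)-[150,110])*[400/190,379/180]);print(proj('wrist',P)*[400/512,379/384]+[400,0]);o=bot.get_obs();print(o['clock'],o['ft_force'],o['eef_pos'])
E
```

```text
[[199.88794521 200.61802782]
 [108.90117833 234.17930961]
 [124.40509905 187.3318669 ]
 [217.1021473  242.57761722]
 [226.31539368 194.61107033]]
[[739.77835341 174.1488781 ]
 [763.73448816 272.57674781]
 [686.91236747 275.32223818]
 [788.08849981 131.53163651]
 [697.32335912 135.61337338]]
11.2 [-0.21569611  1.0970213  -0.40205625] [ 0.41912889 -0.02331668  0.23437162]
```

View pics/c6.png

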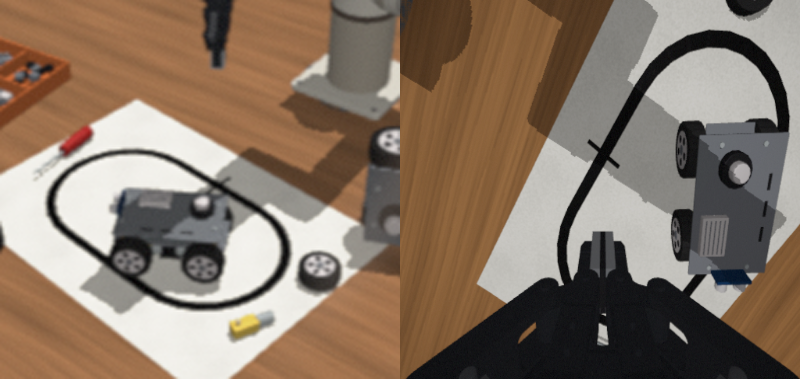

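The car stands level on the sheet. The button cap is at scene-crop (203,200) against a predicted (200,200) with the cap out, and the bystanders look unmoved. The arm is clear.

```bash
python3 -c "
from workcell import ticket;print(ticket.job_done())"
```

```text
the job is handed in; nothing more can be done
None
```

The car is back on its four wheels on the sheet, and its power button was pressed all the way in and came back out. I handed the job in at about 11 s on the robot's clock; no verdict is reported.

- **Righting the car:** I chose the smallest of the three cars, the one on the track sheet. I pushed its deck's left edge with the shut fingertips until it toppled over its right tyres.
- **Failed first try:** My first push rode up onto the deck edge with about 40 N. The pictures showed the car still in place, so I backed off and pushed about 10 mm lower, which worked with only a few newtons.
- **Pressing the button:** I pressed until it bottomed, at z about 97.5 mm against the 98 mm expected when fully in. The force there was about 31 N, more than the 5 N needed.
- **Last checks:**
  - In the final pictures the car's deck and button are within about 3 enlarged pixels of where an upright car should be, with the cap out.
  - The spare wheel, gear motor and screwdriver look unmoved by eye; I did not measure them again.
  - The carton was outside the final pictures. The arm did not work near it.
  - The arm is clear, at z about 0.23 m with roughly zero force.

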